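# Turn the recipe leaf

## Task

Turn the upper leaf of the recipe flip stand over the spine, so that it lies flat on the other side and the recipe beneath it shows. Hook a fingertip under the tab that sticks out nearer the robot, swing the leaf over without flinging it and press it gently down until it lies flat. Pinch and lift nothing: the lower leaf stays lying where it is, the stand stays in its place, and the jars, mill and cup round it are left alone.

Things in the scene. Friction and masses are not known exactly. Their poses are not given: they have to be found in the camera images.
- flip_stand: recipe flip stand, loose, about 1.6 kg: brown wooden block 130 (x) x 230 (y) x 40 mm high, with a steel spine rod along x across the middle of its top. Two stiff white leaves (round picture of a pie) are hinged on the rod; both start on the -y side (the robot's right); a turned leaf lies on the bare +y half. Origin: centre of the block's underside, z up. Starts turned by at most 0.3 rad
- spine (a point): point on the hinge axis of both leaves, in the middle of the spine, 46 mm above the worktop; its x axis runs along the spine. A small steel cheek holds the rod at either end, up to 54 mm high
- upper_leaf (a joint): upper leaf's angle about the spine, rad: 0 = flat on the -y side, 1.57 upright, 3.14 = flat on the +y side (end stop). Starts a little raised, 0.1 to 0.4. Stiff hinge: the leaf stays at any angle where it is left, also nearly flat; 1 to 2 N at the tab turns it. Leaf: 108 mm along the spine, 4 mm thick, reaching 114 mm from the axis, the tab 140 mm
- lower_leaf (a joint): angle of the lower leaf, same size, meaning and stiff hinge; it lies flat at 0 under the upper leaf and has to stay there. Its own tab is centred at stand x = +30 mm (farther from the robot)
- upper_leaf_tab (a point): middle of the upper leaf's tab, half-way through its thickness, 128 mm from the spine axis; moves with the leaf. The tab is 40 mm wide, centred at stand x = -30 mm (nearer the robot), goes on in the leaf's plane and sticks out 25 mm beyond the block's side, free underneath
- mill_1: wooden pepper mill, 58 mm across, 170 mm high, loose, behind the stand; origin at the centre of its underside
- tea_cup_1: china tea cup, 99 x 125 x 64 mm, loose, behind the stand; origin under the cup
- spice_jar_1: spice jar with a red cap, 45 mm across, 106 mm high, loose, behind the stand or to its left; origin at the centre of its underside
- spice_jar_2: a second such spice jar, loose, at the other of these two places
- jar_1: jar with a grey lid, 72 mm across, 102 mm high, loose, to the right of the stand; origin at the centre of its underside

How it is judged:
By the outcome, as a careful person would: the job done as asked, in the order asked, and still so for the second after the job is handed in, with the robot touching nothing.
It also fails if it takes over 40 s, if anything falls off the work surface, if the arm or the gripper's body presses on something with over 40 N, if the wrist force passes 120 N, or if a joint passes its speed limit or range.

## Robot

A 7-joint arm with a two-finger parallel gripper is mounted at the origin on a cart in front of the work surface, level with it; the furniture and walls round the work are solid. World frame = base frame: x ahead of the robot, y to its left, z up, the work surface at z = 0. Lengths are in m, angles in degrees, forces in N, time in s.
With the tool pointing down it reaches from about 0.425 to 0.875 m from the base axis. Payload 4.7 kg.
Tool frame: the origin (TCP) lies between the finger pads; the fingertips stand 17 mm ahead of it and the grasp point (between the pads) lies 2 mm behind it; z points along the fingers, y is the line along which they close (so a half turn about z gives the same grasp; the last joint's range is limited). The gripper opens to 87 mm and grips with 3 to 60 N. Pads are 19 mm wide; open, the fingers measure 117 mm over their backs; the gripper's body (75 mm by 190 mm) begins 51 mm behind the grasp point.
Start: joints at [67.672, 18.392, -4.016, 83.108, 1.295, 78.541, -3.26], TCP at [0.255, -0.598, 0.24] pointing down, gripper open.
Joint ranges: [-163.93, 163.93], [-17.29, 119.83], [-79.2, 71.16], [3.27, 140.29], [-89.18, 269.18], [5.43, 117.66], [-154.24, 154.24]. Speed limits (degrees/s): [147.25, 147.25, 180, 180, 180, 180, 180].

## Interface

Orientations are given as [roll, pitch, yaw] about the fixed x, y, z axes, in that order (R = Rz(yaw) Ry(pitch) Rx(roll)).
In Python, from cell import env, cams gives the robot as it stands.
- The arm moves only by the shell command python3 -m pendant 'ROWS' [FORCE]. ROWS is JSON, a list of rows, each an object of numbers: "tx", "ty", "tz": the shift along the tool's x, y, z each as a share of 0.05 m, from -1 to 1; "spin": the turn about the tool's z as a share of 4 degrees, from -1 to 1; "claw": the closure, from 0 (fully open) to 1 (shut). A call has 1 to 10 rows; each row shifts and turns the commanded pose from where the row before left it, along the tool's axes as they then stand; what a row does not reach is not made up. A row lasts 1/8 s, in which the tool goes at most 62.5 mm and 10.7 degrees, less where a joint would pass 70% of its speed; a pose out of reach is approached as far as the arm can. A call with a number of a shift or a turn outside -1 to 1 is refused whole. A call with a gripper value outside its range is refused whole. The fingers move at their own pace and stop on an object; FORCE is the grip in N (left out, the last holds). Time passes only in rows, so rows that do not move let the fingers close. It gives the time, the measured TCP pose, the force, the opening and the grip force at its end, in the units of the state.
- env.get_obs(): the state, without advancing time (a new reading comes with each control period).
- cams.read_camera(name): name is "scene" or "top" or "wrist"; returns the picture (384x512x3 uint8, red, green, blue); there is no depth.
- cams.camera_info(name): a dict with "fx", "fy", "cx", "cy" (pixels), "rvec" (rotation vector, rad) and "tvec" (3), from world to camera coordinates, as OpenCV has them. Camera axes: x right, y down, z forward; pixel columns grow to the right and rows downward; lengths in m; the calibration is good to about 2 mm. A picture is of the moment at which its call begins: read the wrist's pose just before it. camera_info takes no time and is no camera call; for the wrist camera it gives the pose at the moment of the call.
- env.sign_off(): hands the job in; it is judged then, once.
The state is a dict: "time_s": time; "qpos": joint angles; "joint_velocities": joint speeds; "effort": joint torques, N m; "tool_pos": TCP position; "tool_rot": TCP orientation; "force": force on the tool from outside, world axes, zero at the start; "wrist_torque": the same for the moment, N m; "grip_width": finger opening in m; "grasp_force": force on a finger pad.
Only numpy, scipy, OpenCV 4.12 (cv2) and the standard library are available. Lean on these libraries where they do the work, as an engineer would, in place of code of your own. Each camera call takes 0.05 s, during which the arm holds its last target. There are 200 camera calls.

## Working session

There is one attempt and no reset: what is moved stays moved. The work goes in short steps, Python scripts to look and compute and a shell command to move; the robot and the scene stay as the last step left them, time stands still between calls to the robot, and variables do not carry over. Pictures are saved under pics/ and viewed, at most 10 in all, crops included, and the job is handed in when it is done.

```bash
ls; mkdir -p pics; python3 - <<'E'
from cell import env,cams
import cv2
o=env.get_obs();print(o)
for n in("scene","top"):
    im=cams.read_camera(n);cv2.imwrite(f"pics/{n}0.png",im[:,:,::-1]);print(n,cams.camera_info(n))
E
```

```text
pics
{'time_s': 0.0, 'qpos': array([67.67082415, 18.43963652, -4.01647883, 83.17638809,  1.29443879,
       78.5438152 , -3.26302302]), 'joint_velocities': array([ 0.08872996,  0.03635869, -0.02759291, -0.07636022,  0.04036646,
       -0.02642553,  0.00957737]), 'effort': array([-2.47310209e-05, -4.91294539e+01, -4.03822884e-01, -3.12527204e+01,
       -6.39894395e-02,  4.36927029e-02,  1.72765772e-04]), 'tool_pos': array([ 0.25515414, -0.59722506,  0.23844209]), 'tool_rot': array([-1.79885384e+02,  5.16260924e-03,  2.31367276e+01]), 'force': array([-0.67104402,  0.59129894,  0.05717612]), 'wrist_torque': array([-0.01476699,  0.01408797, -0.02867365]), 'grasp_force': 0.0, 'grip_width': 0.08713787396621253}
scene {'fx': 415.6001479636459, 'fy': 415.6001479636459, 'cx': 251.6272947455634, 'cy': 188.89672050325726, 'rvec': array([ 1.35301351, -2.33049209,  0.83582707]), 'tvec': array([0.23171561, 0.48139528, 1.00624301])}
top {'fx': 443.20306578943905, 'fy': 443.20306578943905, 'cx': 255.88580737555168, 'cy': 195.59808737672503, 'rvec': array([ 2.22159054, -2.15897065,  0.07229268]), 'tvec': array([-0.08483976,  0.60717205,  1.18461414])}
```

View pics/scene0.png

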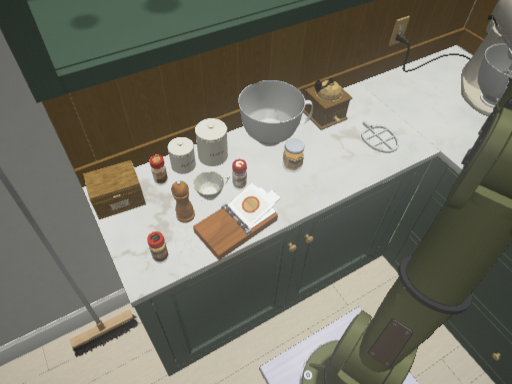

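View pics/top0.png

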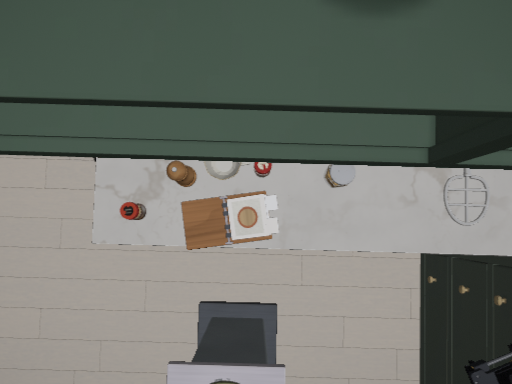

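The scene view shows the stand at about (236,222), with its tabs around (270,200). In the top view the block's corners are about (182,201), (266,192), (272,240) and (187,249), and the near tab is at about (272,222). I'll zoom in on both views.

```bash
python3 - <<'E'
import cv2,numpy as np
s=cv2.imread("pics/scene0.png")[175:260,185:290];t=cv2.imread("pics/top0.png")[180:260,175:285]
a=cv2.resize(s,None,fx=7,fy=7,interpolation=cv2.INTER_CUBIC);b=cv2.resize(t,None,fx=7,fy=7,interpolation=cv2.INTER_CUBIC)
cv2.imwrite("pics/zs.png",a);cv2.imwrite("pics/zt.png",b)
E
```

```text
(no output)
```

View pics/zs.png

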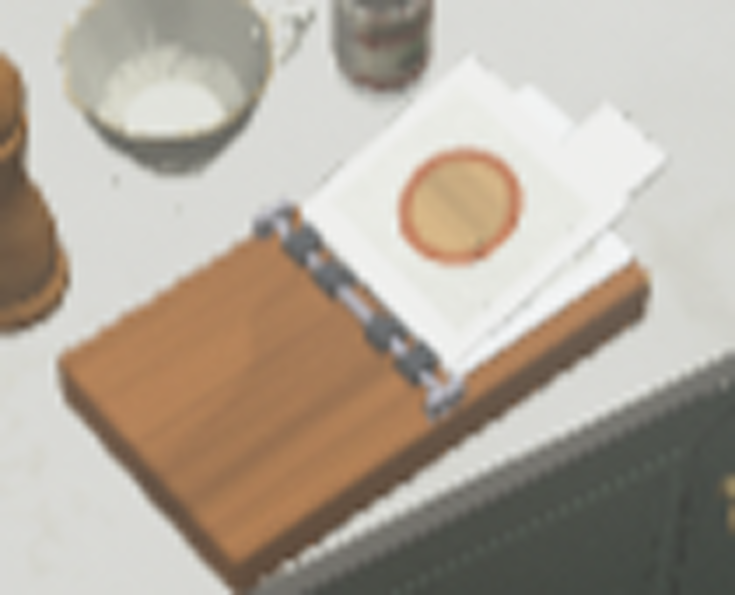

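View pics/zt.png

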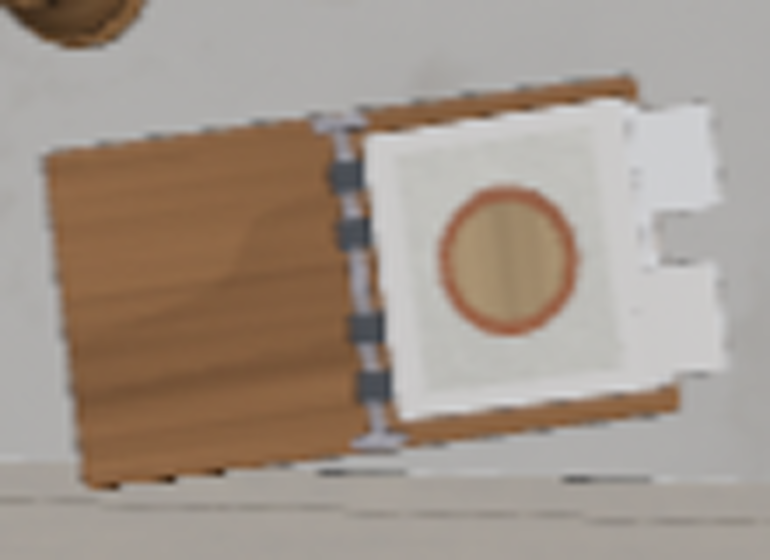

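The zoomed scene crop has the near tab's tip edge at (605,105) to (665,157). In the top crop it runs (718,262) to (725,372), and the block's top corners are (42,155), (632,75), (680,408) and (85,487).

```bash
cat > h.py <<'E'
import cv2,numpy as np
from cell import env,cams
def ray(n,p):
    c=cams.camera_info(n);R=cv2.Rodrigues(np.array(c['rvec']))[0]
    d=R.T@np.array([(p[0]-c['cx'])/c['fx'],(p[1]-c['cy'])/c['fy'],1]);return -R.T@np.array(c['tvec']),d/np.linalg.norm(d)
def plane(n,p,z):
    o,d=ray(n,p);return o+d*(z-o[2])/d[2]
def tri(ps):
    A=0;b=0
    for n,p in ps:
        o,d=ray(n,p);M=np.eye(3)-np.outer(d,d);A=A+M;b=b+M@o
    return np.linalg.solve(A,b)
S=lambda u,v:("scene",(185+(u+.5)/7-.5,175+(v+.5)/7-.5))
T=lambda u,v:("top",(175+(u+.5)/7-.5,180+(v+.5)/7-.5))
E
python3 - <<'E'
from h import *
np.set_printoptions(precision=4,suppress=True)
C=np.array([plane(*T(*p),.04) for p in[(42,155),(632,75),(680,408),(85,487)]])
print(C, C.mean(0));print([np.linalg.norm(C[i]-C[i-1]) for i in range(4)])
f=(C[0]-C[1]+C[3]-C[2])/2;yaw=np.arctan2(f[1],f[0])-np.pi/2;print("yaw",np.degrees(yaw))
Cs=np.array([plane(*S(*p),.04) for p in[(60,365),(640,268),(235,565)]]);print("scene corners L-far?,R-near,L-near",Cs)
c=C.mean(0);c[2]=0;Rz=np.array([[np.cos(yaw),-np.sin(yaw),0],[np.sin(yaw),np.cos(yaw),0],[0,0,1]])
for s,t in[((605,105),(718,262)),((665,157),(725,372))]:
    P=tri([S(*s),T(*t)]);print("tip",P,"stand",Rz.T@(P-c))
for n,p,z in[("mill",(177,171),.16),("millb",(187,178),0.02),("red1",(130,211),.106),("red2",(263,165),.106),("jar",(342,174),.102),("cup",(222,165),.06)]:
    P=plane("top",p,z);print(n,P,Rz.T@(P-c))
print(cams.camera_info("wrist"))
E
```

```text
[[ 0.5859  0.1328  0.04  ]
 [ 0.6229 -0.091   0.04  ]
 [ 0.4969 -0.1126  0.04  ]
 [ 0.4608  0.1116  0.04  ]] [0.5416 0.0102 0.04  ]
[np.float64(0.12696480244946667), np.float64(0.2268354120721132), np.float64(0.12788820101795031), np.float64(0.22714707862973965)]
yaw 9.271256251339963
scene corners L-far?,R-near,L-near [[ 0.5809  0.1344  0.04  ]
 [ 0.5023 -0.109   0.04  ]
 [ 0.4575  0.1139  0.04  ]]
tip [ 0.5528 -0.1213  0.0921] stand [-0.0101 -0.1316  0.0921]
tip [ 0.5127 -0.1253  0.0977] stand [-0.0504 -0.129   0.0977]
mill [0.6542 0.1242 0.16  ] [0.1295 0.0943 0.16  ]
millb [0.6519 0.1212 0.02  ] [0.1267 0.0918 0.02  ]
red1 [0.556  0.2478 0.106 ] [0.0525 0.2321 0.106 ]
red2 [ 0.682  -0.0831  0.106 ] [ 0.1235 -0.1147  0.106 ]
jar [ 0.6653 -0.2843  0.102 ] [ 0.0746 -0.3106  0.102 ]
cup [0.685  0.0242 0.06  ] [ 0.1437 -0.0093  0.06  ]
{'fx': 322.22482298432897, 'fy': 322.22482298432897, 'cx': 258.73212952993657, 'cy': 187.686777796579, 'rvec': array([-2.4206,  1.5989,  0.2268]), 'tvec': array([-0.65  , -0.0344,  0.3907])}
```

The stand is at (0.542, 0.010) with yaw 9.3°, and the upper leaf stands at about 0.36 rad. First I'll line up the yaw, close the fingers and move over to the tab.

```bash
python3 -m pendant '[{"spin":0.87,"claw":1},{"spin":0.87,"claw":1},{"spin":0.87,"claw":1},{"spin":0.86,"claw":1},{"claw":1}]' && python3 -m pendant '[{"tx":0.7,"ty":-0.73,"claw":1},{"tx":0.7,"ty":-0.73,"claw":1},{"tx":0.7,"ty":-0.73,"claw":1},{"tx":0.7,"ty":-0.73,"claw":1},{"tx":0.7,"ty":-0.73,"claw":1},{"tx":0.7,"ty":-0.73,"claw":1},{"tx":0.7,"ty":-0.73,"claw":1},{"tx":0.7,"ty":-0.73,"claw":1},{"tx":0.7,"ty":-0.73,"claw":1},{"tx":0.7,"ty":-0.73,"claw":1}]' && python3 -m pendant '[{"claw":1},{"claw":1}]'
cat >> h.py <<'E'
yaw=np.radians(9.27);c0=np.array([.5416,.0102,0]);Rz=np.array([[np.cos(yaw),-np.sin(yaw),0],[np.sin(yaw),np.cos(yaw),0],[0,0,1]])
def st(): 
    o=env.get_obs();p=Rz.T@(np.array(o['tool_pos'])-c0);p[2]-=.017
    print("t",o['time_s'],"tip in stand mm",np.round(p*1000,1),"rot",np.round(o['tool_rot'],1),"F",np.round(o['force'],1),o['grip_width'])
E
python3 -c "from h import *;st()"
```

```text
t 0.1 tip in stand mm [-380.6 -553.4  221.6] rot [-179.9    0.    23.1] F [ 0.  -0.5 -0.9] 0.08721855665075964invalid input at $[0]: expected keys tx, ty, tz, spin, claw
```

```bash
python3 -m pendant '[{"tx":0,"ty":0,"tz":0,"spin":0.87,"claw":1},{"tx":0,"ty":0,"tz":0,"spin":0.87,"claw":1},{"tx":0,"ty":0,"tz":0,"spin":0.87,"claw":1},{"tx":0,"ty":0,"tz":0,"spin":0.86,"claw":1},{"tx":0,"ty":0,"tz":0,"spin":0,"claw":1}]' && python3 -m pendant '[{"tx":0.7,"ty":-0.73,"tz":0,"spin":0,"claw":1},{"tx":0.7,"ty":-0.73,"tz":0,"spin":0,"claw":1},{"tx":0.7,"ty":-0.73,"tz":0,"spin":0,"claw":1},{"tx":0.7,"ty":-0.73,"tz":0,"spin":0,"claw":1},{"tx":0.7,"ty":-0.73,"tz":0,"spin":0,"claw":1},{"tx":0.7,"ty":-0.73,"tz":0,"spin":0,"claw":1},{"tx":0.7,"ty":-0.73,"tz":0,"spin":0,"claw":1},{"tx":0.7,"ty":-0.73,"tz":0,"spin":0,"claw":1},{"tx":0.7,"ty":-0.73,"tz":0,"spin":0,"claw":1},{"tx":0,"ty":0,"tz":0,"spin":0,"claw":1}]' 
python3 -c "from h import *;st()"
```

```text
time_s: 0.72
tool_pos: [0.2553, -0.5975, 0.239]
tool_rot: [-179.9, 0.0, 9.3]
force: [-0.3, -0.4, 0.6]
grip_width: 0.0448
grasp_force: 0.0
time_s: 1.98
tool_pos: [0.5159, -0.2174, 0.2395]
tool_rot: [-179.9, -0.1, 9.8]
force: [-0.7, -0.5, 1.0]
grip_width: 0.0004
grasp_force: 0.0
t 1.975 tip in stand mm [ -62.  -220.5  222.5] rot [-1.799e+02 -1.000e-01  9.800e+00] F [-0.7 -0.5  1. ] 0.0004496777384165928
```

```bash
python3 -m pendant '[{"tx":0.32,"ty":-0.55,"tz":0.2,"spin":0,"claw":1},{"tx":0.32,"ty":-0.55,"tz":0.4,"spin":0,"claw":1},{"tx":0,"ty":0,"tz":0.7,"spin":0,"claw":1},{"tx":0,"ty":0,"tz":0.7,"spin":0,"claw":1},{"tx":0,"ty":0,"tz":0.5,"spin":0,"claw":1},{"tx":0,"ty":0,"tz":0.3,"spin":0,"claw":1},{"tx":0,"ty":0,"tz":0,"spin":0,"claw":1},{"tx":0,"ty":0,"tz":0,"spin":0,"claw":1}]' 
python3 -c "
from h import *
st()
im=cams.read_camera('scene')[160:250,180:300];cv2.imwrite('pics/s1.png',cv2.resize(im[:,:,::-1],None,fx=6,fy=6))"
```

```text
time_s: 2.98
tool_pos: [0.5369, -0.1639, 0.1007]
tool_rot: [179.9, -0.1, 9.3]
force: [0.1, -0.2, -0.3]
grip_width: 0.0004
grasp_force: 0.0
t 2.975 tip in stand mm [ -32.7 -171.1   83.7] rot [ 1.799e+02 -1.000e-01  9.300e+00] F [ 0.1 -0.2 -0.3] 0.00035342787197607605
```

View pics/s1.png

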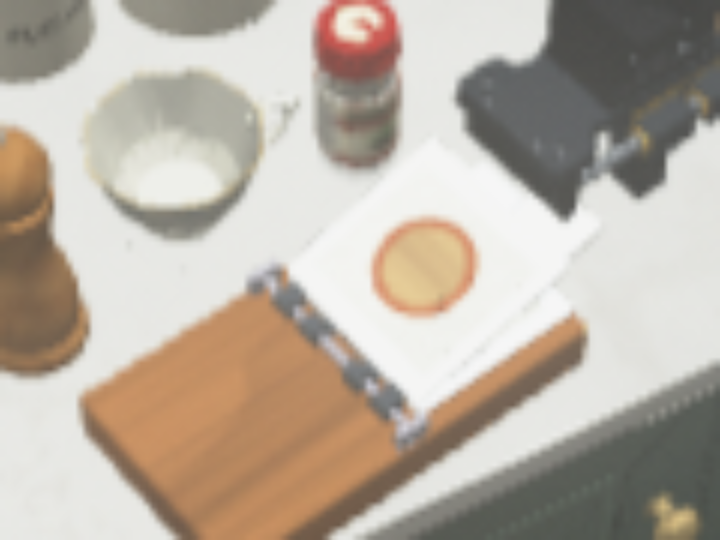

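The view shows the gripper hanging beyond the near tab, around (560,200), with the leaf undisturbed. I'll go in slowly until it touches.

```bash
python3 -m pendant '[{"tx":0,"ty":-0.2,"tz":0,"spin":0,"claw":1},{"tx":0,"ty":-0.2,"tz":0,"spin":0,"claw":1},{"tx":0,"ty":-0.1,"tz":0,"spin":0,"claw":1},{"tx":0,"ty":0,"tz":0,"spin":0,"claw":1}]' ; python3 -m pendant '[{"tx":0,"ty":-0.1,"tz":-0.02,"spin":0,"claw":1},{"tx":0,"ty":-0.1,"tz":-0.08,"spin":0,"claw":1},{"tx":0,"ty":0,"tz":0,"spin":0,"claw":1}]'
python3 -c "from h import *;st()"
```

```text
time_s: 3.52
tool_pos: [0.5322, -0.138, 0.0997]
tool_rot: [180.0, -0.0, 9.3]
force: [0.1, 0.4, -0.4]
grip_width: 0.0003
grasp_force: 0.0
time_s: 3.9
tool_pos: [0.5309, -0.132, 0.1057]
tool_rot: [179.7, -0.0, 9.2]
force: [-0.2, -5.2, 1.5]
grip_width: 0.0004
grasp_force: 2.8
t 3.9 tip in stand mm [ -33.5 -138.6   88.7] rot [179.7  -0.    9.2] F [-0.2 -5.2  1.5] 0.0004431348073426251
```

Contact is at about 5 N. Now I'll lift along the arc.

```bash
python3 -m pendant '[{"tx":0,"ty":-0.02,"tz":-0.1,"spin":0,"claw":1},{"tx":0,"ty":-0.06,"tz":-0.12,"spin":0,"claw":1},{"tx":0,"ty":-0.08,"tz":-0.12,"spin":0,"claw":1},{"tx":0,"ty":0,"tz":0,"spin":0,"claw":1}]'
python3 -c "
from h import *
st()
im=cams.read_camera('scene')[160:250,180:300];cv2.imwrite('pics/s2.png',cv2.resize(im[:,:,::-1],None,fx=6,fy=6))"
```

```text
time_s: 4.4
tool_pos: [0.5296, -0.1235, 0.1231]
tool_rot: [179.8, -0.0, 9.2]
force: [-0.3, -6.7, 3.1]
grip_width: 0.0004
grasp_force: 3.2
t 4.4 tip in stand mm [ -33.4 -130.   106.1] rot [179.8  -0.    9.2] F [-0.3 -6.7  3.1] 0.000368773203437073
```

View pics/s2.png

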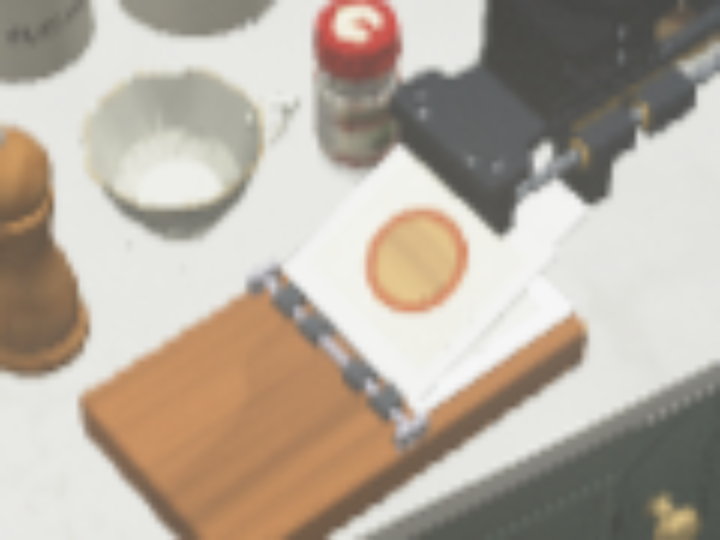

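The leaf is rising with the finger at (530,190), and the stand hasn't moved. I'll carry on along the arc.

```bash
python3 -m pendant '[{"tx":0,"ty":-0.14,"tz":-0.17,"spin":0,"claw":1},{"tx":0,"ty":-0.14,"tz":-0.17,"spin":0,"claw":1},{"tx":0,"ty":-0.14,"tz":-0.14,"spin":0,"claw":1},{"tx":0,"ty":-0.14,"tz":-0.14,"spin":0,"claw":1},{"tx":0,"ty":0,"tz":0,"spin":0,"claw":1}]'
python3 -m pendant '[{"tx":0,"ty":-0.14,"tz":-0.1,"spin":0,"claw":1},{"tx":0,"ty":-0.16,"tz":-0.1,"spin":0,"claw":1},{"tx":0,"ty":-0.16,"tz":-0.08,"spin":0,"claw":1},{"tx":0,"ty":-0.16,"tz":-0.06,"spin":0,"claw":1},{"tx":0,"ty":-0.16,"tz":-0.06,"spin":0,"claw":1},{"tx":0,"ty":0,"tz":0,"spin":0,"claw":1}]'
python3 -c "
from h import *
st()
im=cams.read_camera('scene')[160:250,180:300];cv2.imwrite('pics/s3.png',cv2.resize(im[:,:,::-1],None,fx=6,fy=6))"
```

```text
time_s: 5.08
tool_pos: [0.5253, -0.0923, 0.1534]
tool_rot: [180.0, -0.1, 9.3]
force: [1.3, -2.2, 0.5]
grip_width: 0.0004
grasp_force: 0.5
time_s: 5.82
tool_pos: [0.5184, -0.0535, 0.1727]
tool_rot: [-180.0, -0.0, 9.4]
force: [-0.7, -0.3, 0.2]
grip_width: 0.0004
grasp_force: 0.0
t 5.825 tip in stand mm [-33.1 -59.1 155.7] rot [-180.    -0.     9.4] F [-0.7 -0.3  0.2] 0.0003881373391123854
```

View pics/s3.png

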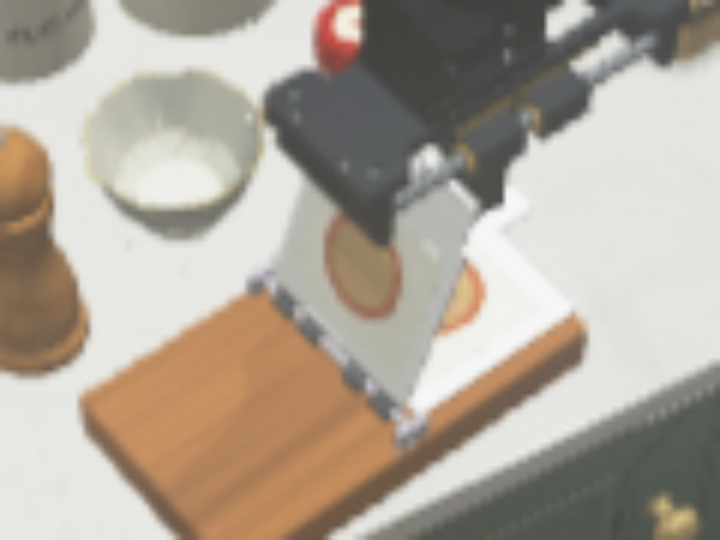

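The upper leaf is at about 1.1–1.2 rad, and the lower leaf with its pie now shows flat at (460,300). I'll push on past upright.

```bash
python3 -m pendant '[{"tx":0,"ty":-0.16,"tz":0,"spin":0,"claw":1},{"tx":0,"ty":-0.16,"tz":0,"spin":0,"claw":1},{"tx":0,"ty":-0.16,"tz":0,"spin":0,"claw":1},{"tx":0,"ty":-0.16,"tz":0,"spin":0,"claw":1},{"tx":0,"ty":-0.16,"tz":0,"spin":0,"claw":1},{"tx":0,"ty":0,"tz":0,"spin":0,"claw":1}]'
python3 -m pendant '[{"tx":0,"ty":-0.16,"tz":0,"spin":0,"claw":1},{"tx":0,"ty":-0.16,"tz":0,"spin":0,"claw":1},{"tx":0,"ty":-0.16,"tz":0,"spin":0,"claw":1},{"tx":0,"ty":-0.16,"tz":0,"spin":0,"claw":1},{"tx":0,"ty":-0.16,"tz":0,"spin":0,"claw":1},{"tx":0,"ty":-0.16,"tz":0,"spin":0,"claw":1},{"tx":0,"ty":0,"tz":0,"spin":0,"claw":1}]'
python3 -c "from h import *;st()"
```

```text
time_s: 6.62
tool_pos: [0.5118, -0.0143, 0.1725]
tool_rot: [-180.0, 0.0, 9.3]
force: [-0.2, -0.2, -0.8]
grip_width: 0.0007
grasp_force: 0.0
time_s: 7.5
tool_pos: [0.5042, 0.033, 0.1726]
tool_rot: [-180.0, -0.0, 9.3]
force: [0.3, -0.3, -0.4]
grip_width: 0.0007
grasp_force: 0.0
t 7.5 tip in stand mm [-33.2  28.5 155.6] rot [-180.    -0.     9.3] F [ 0.3 -0.3 -0.4] 0.0007462606878102522
```

```bash
python3 -c "
from h import *
im=cams.read_camera('scene')[160:250,180:300];cv2.imwrite('pics/s4.png',cv2.resize(im[:,:,::-1],None,fx=6,fy=6))"
```

```text
(no output)
```

View pics/s4.png

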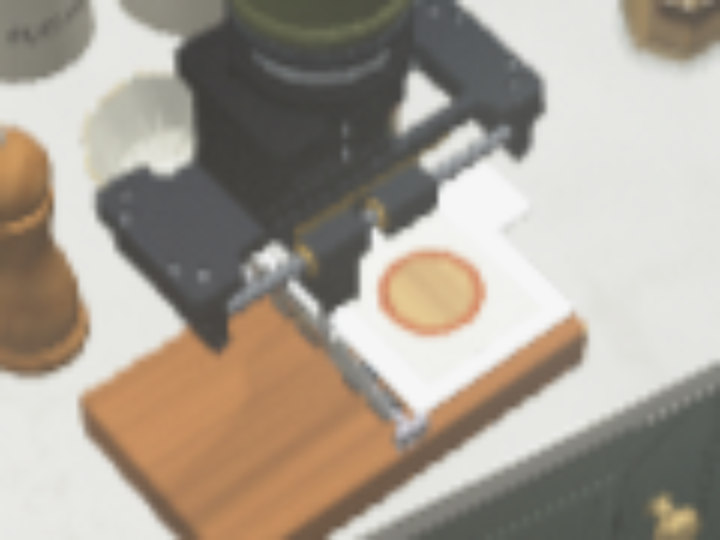

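The leaf is past upright, behind the finger, and the lower leaf lies flat with its pie showing at (432,292). I'll follow it down.

```bash
python3 -m pendant '[{"tx":0,"ty":-0.18,"tz":0.12,"spin":0,"claw":1},{"tx":0,"ty":-0.18,"tz":0.12,"spin":0,"claw":1},{"tx":0,"ty":-0.18,"tz":0.12,"spin":0,"claw":1},{"tx":0,"ty":-0.15,"tz":0.13,"spin":0,"claw":1},{"tx":0,"ty":-0.15,"tz":0.13,"spin":0,"claw":1},{"tx":0,"ty":-0.14,"tz":0.14,"spin":0,"claw":1},{"tx":0,"ty":0,"tz":0,"spin":0,"claw":1}]'
python3 -m pendant '[{"tx":0,"ty":-0.1,"tz":0.16,"spin":0,"claw":1},{"tx":0,"ty":-0.1,"tz":0.16,"spin":0,"claw":1},{"tx":0,"ty":-0.1,"tz":0.18,"spin":0,"claw":1},{"tx":0,"ty":-0.06,"tz":0.16,"spin":0,"claw":1},{"tx":0,"ty":-0.06,"tz":0.16,"spin":0,"claw":1},{"tx":0,"ty":-0.04,"tz":0.16,"spin":0,"claw":1},{"tx":0,"ty":0,"tz":0,"spin":0,"claw":1}]'
python3 -c "from h import *;st()"
```

```text
time_s: 8.43
tool_pos: [0.4958, 0.081, 0.1338]
tool_rot: [-180.0, 0.1, 9.3]
force: [-0.3, -0.1, 0.7]
grip_width: 0.0007
grasp_force: 0.0
time_s: 9.3
tool_pos: [0.4921, 0.1031, 0.0847]
tool_rot: [-180.0, 0.1, 9.3]
force: [0.3, 0.2, -0.2]
grip_width: 0.0003
grasp_force: 0.0
t 9.3 tip in stand mm [-33.8  99.7  67.7] rot [-1.8e+02  1.0e-01  9.3e+00] F [ 0.3  0.2 -0.2] 0.00033345370536822357
```

Tip at z = 68 mm. Now the last gentle press, in small steps.

```bash
python3 -m pendant '[{"tx":0,"ty":-0.03,"tz":0.12,"spin":0,"claw":1},{"tx":0,"ty":-0.03,"tz":0.12,"spin":0,"claw":1},{"tx":0,"ty":0,"tz":0.06,"spin":0,"claw":1},{"tx":0,"ty":0,"tz":0,"spin":0,"claw":1}]'
python3 -m pendant '[{"tx":0,"ty":0,"tz":0.03,"spin":0,"claw":1},{"tx":0,"ty":0,"tz":0,"spin":0,"claw":1}]'
python3 -c "from h import *;st()"
```

```text
time_s: 9.8
tool_pos: [0.492, 0.106, 0.0702]
tool_rot: [180.0, 0.0, 9.3]
force: [-0.2, -0.2, -0.5]
grip_width: 0.0007
grasp_force: 0.0
time_s: 10.05
tool_pos: [0.4923, 0.106, 0.0691]
tool_rot: [180.0, -0.0, 9.3]
force: [-0.5, -0.5, 0.3]
grip_width: 0.0005
grasp_force: 0.0
t 10.05 tip in stand mm [-33.2 102.5  52.1] rot [180.   -0.    9.3] F [-0.5 -0.5  0.3] 0.00051096274541281
```

```bash
python3 -m pendant '[{"tx":0,"ty":0,"tz":0.04,"spin":0,"claw":1},{"tx":0,"ty":0,"tz":0,"spin":0,"claw":1}]'
python3 -m pendant '[{"tx":0,"ty":0,"tz":0.03,"spin":0,"claw":1},{"tx":0,"ty":0,"tz":0,"spin":0,"claw":1}]'
```

```text
time_s: 10.3
tool_pos: [0.4922, 0.106, 0.0669]
tool_rot: [180.0, 0.0, 9.3]
force: [-0.3, 0.1, 0.7]
grip_width: 0.0006
grasp_force: 0.0
time_s: 10.55
tool_pos: [0.4922, 0.106, 0.0654]
tool_rot: [180.0, 0.0, 9.3]
force: [-0.3, -0.1, 0.5]
grip_width: 0.0005
grasp_force: 0.0
```

```bash
for i in 1; do python3 -m pendant '[{"tx":0,"ty":0,"tz":0.03,"spin":0,"claw":1},{"tx":0,"ty":0,"tz":0,"spin":0,"claw":1}]'; done
python3 -c "
from h import *
st()
im=cams.read_camera('scene')[160:250,180:300];cv2.imwrite('pics/s5.png',cv2.resize(im[:,:,::-1],None,fx=6,fy=6))"
```

```text
time_s: 10.8
tool_pos: [0.4922, 0.106, 0.0639]
tool_rot: [180.0, 0.0, 9.3]
force: [0.5, -0.2, 0.6]
grip_width: 0.0
grasp_force: 0.0
t 10.8 tip in stand mm [-33.4 102.5  46.9] rot [180.    0.    9.3] F [ 0.5 -0.2  0.6] 2.710386078385831e-05
```

View pics/s5.png

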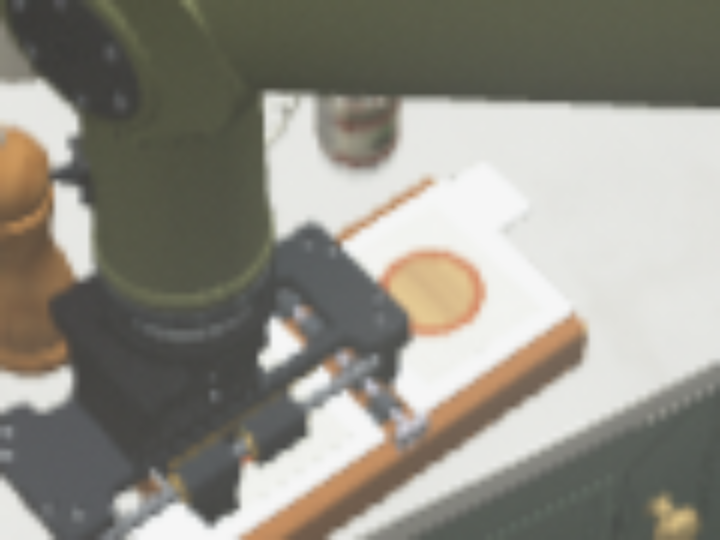

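The leaf now lies on the +y side under the gripper, and the lower leaf with its pie at (432,292) hasn't moved. I'll keep pressing until there is resistance.

```bash
python3 -m pendant '[{"tx":0,"ty":0,"tz":0.03,"spin":0,"claw":1},{"tx":0,"ty":0,"tz":0,"spin":0,"claw":1}]' | grep -E "pos|force"
python3 -m pendant '[{"tx":0,"ty":0,"tz":0.03,"spin":0,"claw":1},{"tx":0,"ty":0,"tz":0,"spin":0,"claw":1}]'| grep -E "pos|force"
```

```text
tool_pos: [0.4923, 0.106, 0.0625]
force: [0.6, -0.2, -0.1]
grasp_force: 0.1
tool_pos: [0.4924, 0.1061, 0.0622]
force: [-2.9, -0.7, 10.1]
grasp_force: 5.0
```

The press now meets a firm stop at 10 N, so the leaf is flat. I'll lift off and move back to look.

```bash
python3 -m pendant '[{"tx":0,"ty":0,"tz":-0.05,"spin":0,"claw":1},{"tx":0,"ty":0,"tz":-0.2,"spin":0,"claw":1},{"tx":0,"ty":0,"tz":-0.6,"spin":0,"claw":1},{"tx":0,"ty":0,"tz":-0.8,"spin":0,"claw":1},{"tx":0,"ty":0,"tz":-0.8,"spin":0,"claw":1},{"tx":0,"ty":0,"tz":-0.8,"spin":0,"claw":1},{"tx":0,"ty":0,"tz":0,"spin":0,"claw":1}]' | grep -E "pos|force"
python3 -m pendant '[{"tx":0,"ty":0.7,"tz":0,"spin":0,"claw":1},{"tx":0,"ty":0.8,"tz":0,"spin":0,"claw":1},{"tx":0,"ty":0.8,"tz":0,"spin":0,"claw":1},{"tx":0,"ty":0.8,"tz":0,"spin":0,"claw":1},{"tx":0,"ty":0.8,"tz":0,"spin":0,"claw":1},{"tx":0,"ty":0.8,"tz":0,"spin":0,"claw":1},{"tx":0,"ty":0.8,"tz":0,"spin":0,"claw":1},{"tx":0,"ty":0.8,"tz":0,"spin":0,"claw":1},{"tx":0,"ty":0.7,"tz":0,"spin":0,"claw":1},{"tx":0,"ty":0,"tz":0,"spin":0,"claw":1}]'| grep -E "pos|force"
python3 -c "
from h import *
st()
a=cams.read_camera('scene')[160:260,170:300];b=cams.read_camera('top')[150:260,110:360]
a=cv2.resize(a[:,:,::-1],None,fx=3,fy=3);b=cv2.resize(b[:,:,::-1],None,fx=3,fy=3)
o=np.zeros((600,750,3),np.uint8)
a=a[:270];o[:270,:390]=a;o[270:600,:750]=b;cv2.imwrite('pics/s6.png',o)"
```

```text
tool_pos: [0.4943, 0.1067, 0.2274]
force: [1.3, -0.2, -0.7]
grasp_force: 0.0
tool_pos: [0.5473, -0.2431, 0.222]
force: [-0.5, -0.6, 0.2]
grasp_force: 0.0
t 13.475 tip in stand mm [ -35.2 -250.9  205. ] rot [-1.8e+02  1.0e-01  8.9e+00] F [-0.5 -0.6  0.2] 9.57533258735217e-05
```

View pics/s6.png

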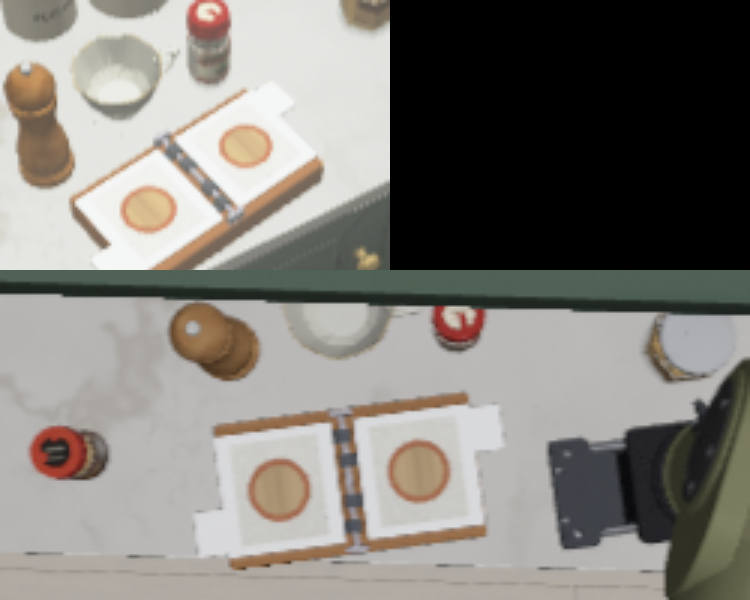

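Both views show the upper leaf flat on the +y half (pie at (280,490)) and the lower leaf flat on its own side ((418,470)). The stand and the neighbouring things haven't moved, and the arm is clear, so I'm handing in.

```bash
python3 -c "
from cell import env
print(env.sign_off())"
```

```text
the job is handed in; nothing more can be done
None
```

The upper leaf is turned over the spine and lies flat on the +y side, with the lower recipe showing; the stand, lower leaf and neighbouring things look unmoved in the final pictures, and I handed the job in at about 13.5 s.

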